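Lock the pipe plug with the long T-key

ROBOT

A 6-joint arm with a two-finger parallel gripper is mounted at the origin on the work surface. World frame = base frame: x ahead of the robot, y to its left, z up, the work surface at z = 0. Lengths are in mm, angles in rad, forces in N, time in s.
With the tool pointing down it reaches from about 350 to 775 mm from the base axis. Payload 7.3 kg.
Tool frame: the origin (TCP) lies at the very end of the fingers, on their centre line; the grasp point (between the pads) lies 19 mm behind it; z points along the fingers, y is the line along which they close (so a half turn about z gives the same grasp; the last joint's range is limited). The gripper opens to 92 mm and grips with 3 to 60 N. Pads are 19 mm wide; open, the fingers measure 130 mm over their backs; the gripper's body (75 mm by 190 mm) begins 47 mm behind the grasp point.
Start: joints at [-1.471, 0.342, 1.524, -0, 1.275, -0.146], TCP at [127.771, -509.234, 226.741] pointing down, gripper open.
Joint ranges: [-2.53, 2.53], [-0.77, 2.02], [0.04, 2.7], [-1, 4.14], [0.28, 2.66], [-3.11, 3.11]. Speed limits (rad/s): [2.57, 2.57, 3.14, 3.14, 3.14, 3.14].

INTERFACE

Orientations are given as [roll, pitch, yaw] about the fixed x, y, z axes, in that order (R = Rz(yaw) Ry(pitch) Rx(roll)).
In Python, from plant import bot gives the robot as it stands.
- The arm moves only by the tool send_rows, never from a script. Its argument "rows" is a list of rows, each an object of numbers: "x", "y", "z": the shift along the tool's x, y, z in units of 0.2 m (1.0 is 0.2 m); "ax", "ay", "az": the turn, a rotation vector about the tool's x, y, z in units of 60 degrees (1.0 is 60 degrees); "jaw": the opening, from -1 (shut) to 1 (fully open), so that 0 is half open. In form: [{"x": .., "y": .., "z": .., "ax": .., "ay": .., "az": .., "jaw": ..}, ...]. A call has exactly 10 rows; each row is the pose to reach, as a shift and turn from the pose commanded when the call began, along the tool's axes at that moment; what a row does not reach only later rows make up. A row lasts 1/8 s, in which the tool goes at most 62.5 mm and 10.7 degrees, less where a joint would pass 70% of its speed; a pose out of reach is approached as far as the arm can. A call with a number of a shift or a turn outside -1 to 1 is refused whole. A call with a gripper value outside its range is refused whole. The fingers move at their own pace and stop on an object; the grip force is fixed at half the most. Time passes only in rows, so rows that repeat a pose let the fingers close, or fill a call up. It gives the time, the measured TCP pose, the force, the opening and the grip force at its end, in the units of the state.
- bot.get_obs(): the state, without advancing time (a new reading comes with each control period).
- bot.capture(name): name is "scene" or "top" or "wrist"; returns (picture, depth): 480x640x3 uint8, red, green, blue; 480x640 float32, mm along the optical axis (not along the pixel's ray), 0 where there is no reading.
- bot.camera_model(name): a dict with "vertical_fov" (degrees; the focal length in pixels is half the picture's height over the tangent of half this angle, whatever the lens; pixels are square), "cx", "cy" (the principal point, pixels), "k1" (the pictures are not rectified: a ray, as slopes to the right and down, at radius r is drawn at 1 + k1 r^2 times it, then the intrinsics apply), "R" (3x3) and "t" (3): a world point X has camera coordinates R X + t; the wrist camera has in their place "T_tool_cam" (4x4, takes a point from camera to tool coordinates, whose origin is the TCP and whose axes are the flange's). Camera axes: x right, y down, z forward; pixel columns grow to the right and rows downward; lengths in mm; the calibration is good to about 2 mm. A picture is of the moment at which its call begins: read the wrist's pose just before it. camera_model takes no time and is no camera call.
- bot.close_job(): hands the job in; it is judged then, once.
The state is a dict: "time": time; "joint_positions": joint angles; "dq": joint speeds; "tau": joint torques, N m; "tool_pos": TCP position; "tcp_rot": TCP orientation; "contact_force": force on the tool from outside, world axes, zero at the start; "moment": the same for the moment, N m; "grip_width": finger opening in mm; "finger_force": force on a finger pad.
Only numpy, scipy, OpenCV 4.12 (cv2) and the standard library are available. Lean on these libraries where they do the work, as an engineer would, in place of code of your own. Each camera call takes 0.05 s, during which the arm holds its last target. There are 200 camera calls.

TASK

Take the steel T-key out of its stand, lower it down inside the upright pipe that holds the plug with the square stem until it is fully seated over the stem, and turn the stem about 60 degrees clockwise (seen from above) to lock the plug. Then let go and leave the key standing upright on the stem, ready for letting the plug off after the weld.

Things in the scene. Friction and masses are not known exactly. Their poses are not given: they have to be found in the camera images.
- key_grip (a point): Centre of the crossbar of the steel T-key, about 0.45 kg: bar 90 mm long (x), 18 wide (y; grip across it), 20 high (z up). A 16 mm shaft leads down to a square socket, sides along x and y: 35 mm outside, 25 inside, 45 deep, its lower end 170 mm below this point. The key starts upright, loose in a stand: a tube 56 mm inside, 60 tall; raise it 60 mm to clear.
- stem_top (a point): Tip of the brass stem, on its vertical axis, 62 mm above the table. Downward: a cone 12 mm high, 6 to 20 mm wide, that leads the socket on, then a 20 mm square 26 high, then the plug's flat face. x, y are square to the flats and turn with the stem. The socket fits at any quarter turn, within 15 degrees. Seated, its end is on the face and the crossbar centre 132 mm above the tip.
- stem (a joint): Turn of the stem in rad, clockwise seen from above: 0 to 0.15 at the start (open), locked at about 1.05 (60 degrees; at least 0.8), hard stop at 1.2. It takes about 0.15 N m and stays where it is left. The key turns freely some 17 degrees (0.3 rad) on the stem before it drives it, so turn the key that much further.
- fixture: The fixed upright steel pipe around the stem, 89 mm outside, 78 inside, on a 110 mm square plate; open rim 140 mm above the table, 78 mm above the stem's tip. Origin under its centre, on the table, on the stem's axis; z up. A like pipe on a like plate stands nearby with no plug or stem in it: not used.
There are look-alikes about, which are no part of the job. Of the things that look like the part that bears key_grip, the middle-sized one is meant.

How it is judged (in metres and radians):
On the way:
1. the key is fully down over the stem (crossbar centre less than 142 mm above the stem's tip) while the stem is still open (below 0.4 rad) (z of key_grip in the frame of stem_top below 0.142 m and horizontal distance between key_grip and stem_top below 0.03 m and angle between key_grip's own z axis and vertical below 0.2 rad and value of joint stem below 0.4 rad), for 0.1 s.
At the end, for the whole second after the job is handed in: The stem has been turned clockwise past 0.8 rad and is at rest, and the key, let go, stands seated on it: crossbar centre less than 142 mm above the stem's tip (seated 132 mm), within 30 mm of the stem's axis, tilted less than 0.2 rad (z of key_grip in the frame of stem_top below 0.142 m and horizontal distance between key_grip and stem_top below 0.03 m and angle between key_grip's own z axis and vertical below 0.2 rad and value of joint stem above 0.8 rad and velocity of joint stem below 0.05 rad/s); the robot touches nothing.
It also fails if it takes over 48 s, if anything falls off the work surface, if the arm or the gripper's body presses on something with over 40 N, if the wrist force passes 120 N, or if a joint passes its speed limit or range.

## Working session

There is one attempt and no reset: what is moved stays moved. The work goes in short steps, Python scripts to look and compute and a tool call to move; the robot and the scene stay as the last step left them, time stands still between calls to the robot, and variables do not carry over. Pictures are saved under pics/ and viewed, at most 10 in all, crops included, and the job is handed in when it is done.

Besides the shell and the picture viewer there is one more tool, called after "Call:" as name(argument=value, ...), one argument or row to a line, values as JSON. send_rows: Moves the arm, as the interface text tells. Its arguments: {"type":"object","properties":{"rows":{"type":"array","items":{"type":"object","properties":{"x":{"type":"number","minimum":-1,"maximum":1},"y":{"type":"number","minimum":-1,"maximum":1},"z":{"type":"number","minimum":-1,"maximum":1},"ax":{"type":"number","minimum":-1,"maximum":1},"ay":{"type":"number","minimum":-1,"maximum":1},"az":{"type":"number","minimum":-1,"maximum":1},"jaw":{"type":"number"}}}}},"required":["rows"]}

```bash
mkdir -p pics; cat > h.py <<'E'
import numpy as np,cv2
from plant import bot
from scipy.spatial.transform import Rotation as Rn
def save(n,f):
    p,d=bot.capture(n); cv2.imwrite('pics/'+f+'.png',p[:,:,::-1]); np.savez('pics/'+f+'.npz',p=p,d=d); return p,d
def cloud(n,d,obs=None):
    m=bot.camera_model(n); f=240/np.tan(np.radians(m['vertical_fov'])/2)
    K=np.array([[f,0,m['cx']],[0,f,m['cy']],[0,0,1.]])
    v,u=np.mgrid[0:480,0:640].astype(float)
    pt=cv2.undistortPoints(np.stack([u.ravel(),v.ravel()],1)[:,None],K,np.array([m['k1'],0,0,0,0.]))[:,0]
    z=d.ravel(); C=np.c_[pt*z[:,None],z]
    if 'R' in m: W=(C-np.array(m['t']))@np.array(m['R'])
    else:
        T=np.array(m['T_tool_cam']); C=C@T[:3,:3].T+T[:3,3]
        W=C@Rn.from_euler('xyz',obs['tcp_rot']).as_matrix().T+np.array(obs['tool_pos'])
    W[z==0]=np.nan
    return W.reshape(480,640,3)
E
python3 - <<'E'
from h import *
o=bot.get_obs();print(o)
for n in('scene','top'):
    p,d=save(n,n+'0')
    print(n,{k:v for k,v in bot.camera_model(n).items()}, (d>0).mean())
print(bot.camera_model('wrist'))
E
```

```text
{'time': 0.0, 'joint_positions': array([-1.47104662e+00,  3.42709562e-01,  1.52499312e+00,  7.08533334e-06,
        1.27539998e+00, -1.46021559e-01]), 'dq': array([-6.76354981e-05,  3.89442702e-04, -1.68060601e-03,  2.78249317e-04,
        3.40382416e-04, -1.03304717e-03]), 'tau': array([ 1.17739437e-03, -4.31246495e+01, -2.44222856e+01,  7.18026306e-02,
        5.59141603e-02, -1.36496360e-04]), 'tool_pos': array([ 127.70767141, -508.82174988,  226.06013371]), 'tcp_rot': array([-3.14009970e+00, -2.26414345e-04,  2.45769033e-01]), 'contact_force': array([0.5714132 , 0.20338692, 1.01037427]), 'moment': array([-0.01190678,  0.00373953, -0.03579149]), 'finger_force': 0.0, 'grip_width': 91.87369187260299}
scene {'vertical_fov': 46.27100790242624, 'cx': 316.7058854346453, 'cy': 242.5441161929519, 'k1': 0.029166897549055982, 'R': array([[ 0.49595951,  0.86826966, -0.01148717],
       [ 0.74546443, -0.43252227, -0.50715606],
       [-0.44531667,  0.2429656 , -0.86177769]]), 't': array([-266.79827664, -306.71185738, 1332.3163552 ])} 0.99607421875
top {'vertical_fov': 49.31031195014836, 'cx': 316.455719892057, 'cy': 234.16662488788663, 'k1': -0.11869270116829385, 'R': array([[-0.00446692, -0.99988573, -0.01444179],
       [-0.99032868,  0.00642597, -0.13859224],
       [ 0.13866921,  0.01368303, -0.99024423]]), 't': array([  28.66830216,  513.51583268, 1018.02548191])} 0.9959928385416666
{'vertical_fov': 58.90177369823558, 'cx': 318.53295858783844, 'cy': 242.37425292245305, 'k1': -0.06426734014704796, 'T_tool_cam': array([[-4.04377982e-04, -9.69513359e-01, -2.45038125e-01,
         6.38489536e+01],
       [ 9.99998541e-01,  1.45887748e-05, -1.70798485e-03,
         4.77357933e-01],
       [ 1.65948894e-03, -2.45038458e-01,  9.69511939e-01,
        -1.56702785e+02],
       [ 0.00000000e+00,  0.00000000e+00,  0.00000000e+00,
         1.00000000e+00]])}
```

View pics/scene0.png

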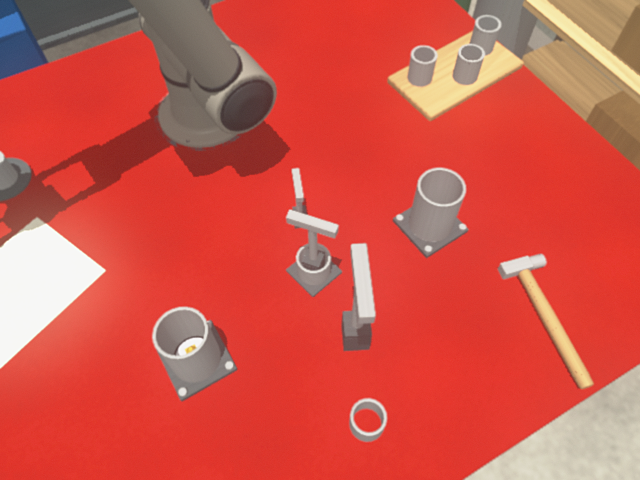

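View pics/top0.png

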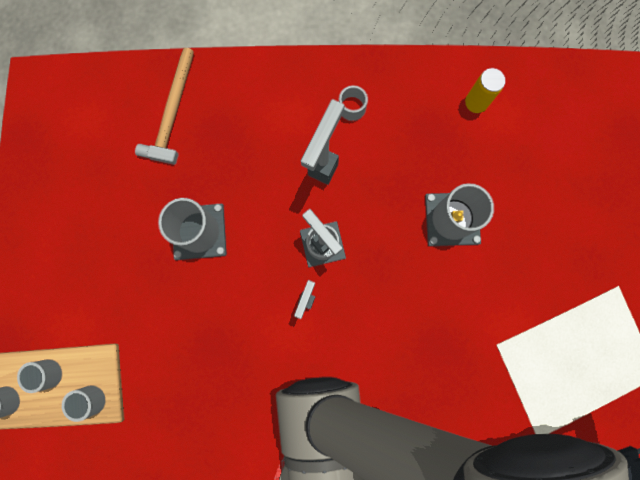

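The scene view shows three T-keys. The middle-sized one stands in the stand (bar at top-view (322,232), scene (312,223)). The pipe with the brass stem is at top-view (468,210), scene (185,340), and the empty pipe is at top-view (185,222).

```bash
python3 - <<'E'
from h import *
for n,boxes in(('top',{'key':(295,200,350,260),'pipe':(425,175,500,245),'stem':(448,200,470,228)}),('scene',{'key':(280,205,345,240),'pipe':(145,300,215,360),'stem':(178,338,202,358)})):
    d=np.load(f'pics/{n}0.npz'); W=cloud(n,d['d']); P=d['p'].astype(int)
    for k,(a,b,c,e) in boxes.items():
        w=W[b:e,a:c].reshape(-1,3); p=P[b:e,a:c].reshape(-1,3)
        if k=='stem':
            s=(p[:,0]-p[:,2]>70)&(p[:,1]-p[:,2]>40)
            print(n,k,s.sum(),np.nanmedian(w[s],0),np.nanmin(w[s],0),np.nanmax(w[s],0));continue
        lo=160 if k=='key' else 135
        s=w[:,2]>lo
        q=w[s]; print(n,k,s.sum(),q.mean(0),np.median(q[:,2]),cv2.minAreaRect(q[:,:2].astype(np.float32)))
        if k=='pipe': print(cv2.minEnclosingCircle(q[:,:2].astype(np.float32)))
E
```

```text
top key 571 [495.98612657  14.0879196  187.55719808] 188.00380719416682 ((497.1673278808594, 14.122373580932617), (90.21513366699219, 18.411151885986328), 39.2584228515625)
top pipe 442 [ 548.23376887 -256.27597759  139.68688734] 139.86330562350653 ((548.028564453125, -257.6545104980469), (86.90694427490234, 88.00255584716797), 73.55126190185547)
((548.73291015625, -258.163818359375), 45.11017608642578)
top stem 99 [ 546.98770956 -256.30020475   53.99971743] [ 538.29039319 -269.54927414   42.58701254] [ 557.39722301 -248.04914909   64.00406449]
scene key 756 [502.3073482   12.83365262 185.711842  ] 188.48364498102154 ((499.84918212890625, 14.134105682373047), (90.09475708007812, 19.88739776611328), 39.56560134887695)
scene pipe 654 [ 551.0916799  -257.82118211  140.69089488] 141.12094245306895 ((550.4750366210938, -257.1988830566406), (87.40265655517578, 86.97222137451172), 58.095584869384766)
((550.182373046875, -257.7337341308594), 45.04706954956055)
scene stem 53 [ 548.49339898 -257.82889441   60.43548631] [ 540.34955583 -266.50870758   50.13559991] [ 588.68121065 -248.49047143  141.39458611]
```

Call:
send_rows(
  rows=[
    {"x": 0.1,"y": -0.03},
    {"x": 0.25,"y": -0.08},
    {"x": 0.4,"y": -0.12},
    {"x": 0.5,"y": -0.15},
    {"x": 0.6,"y": -0.18},
    {"x": 0.7,"y": -0.21},
    {"x": 0.8,"y": -0.24},
    {"x": 0.9,"y": -0.27},
    {"x": 1,"y": -0.3},
    {"x": 1,"y": -0.3},
  ],
)

```text
schema error: expected keys x, y, z, ax, ay, az, jaw
```

Call:
send_rows(
  rows=[
    {"x": 0.1,"y": -0.03},
    {"x": 0.25,"y": -0.08},
    {"x": 0.4,"y": -0.12},
    {"x": 0.5,"y": -0.15},
    {"x": 0.6,"y": -0.18},
    {"x": 0.7,"y": -0.21},
    {"x": 0.8,"y": -0.24},
    {"x": 0.9,"y": -0.27},
    {"x": 1,"y": -0.3},
    {"x": 1,"y": -0.3},
  ],
)

```text
schema error: expected keys x, y, z, ax, ay, az, jaw
```

Call:
send_rows(
  rows=[
    {"x": 0.1,"y": -0.03},
    {"x": 0.2,"y": -0.06},
    {"x": 0.3,"y": -0.09},
    {"x": 0.35,"y": -0.11},
    {"x": 0.35,"y": -0.11},
    {"x": 0.35,"y": -0.11},
    {"x": 0.35,"y": -0.11},
    {"x": 0.35,"y": -0.11},
    {"x": 0.35,"y": -0.11},
    {"x": 0.35,"y": -0.11},
  ],
)

```text
schema error: expected keys x, y, z, ax, ay, az, jaw
```

```bash
python3 - <<'E'
from h import *
o=bot.get_obs();print(o['time'],o['tool_pos'],o['tcp_rot'],o['joint_positions'])
p,d=save('wrist','w1'); W=cloud('wrist',d,o); np.save('pics/w1W.npy',W)
s=(W[...,2]>134)&(W[...,2]<146)
print(cv2.minEnclosingCircle(W[s][:,:2].astype(np.float32)),s.sum())
v,u=np.nonzero(s);print(u.min(),u.max(),v.min(),v.max())
E
```

```text
0.1 [ 127.73363365 -508.85534611  226.10513965] [-3.14020699e+00 -2.08970779e-04  2.45787328e-01] [-1.47100230e+00  3.42682007e-01  1.52490514e+00  5.40193225e-06
  1.27540683e+00 -1.45995026e-01]
((0.0, 0.0), 0.0) 0Traceback (most recent call last):
  File "<stdin>", line 6, in <module>
    return umr_minimum(a, axis, None, out, keepdims, initial, where)
ValueError: zero-size array to reduction operation minimum which has no identity
```

View pics/w1.png

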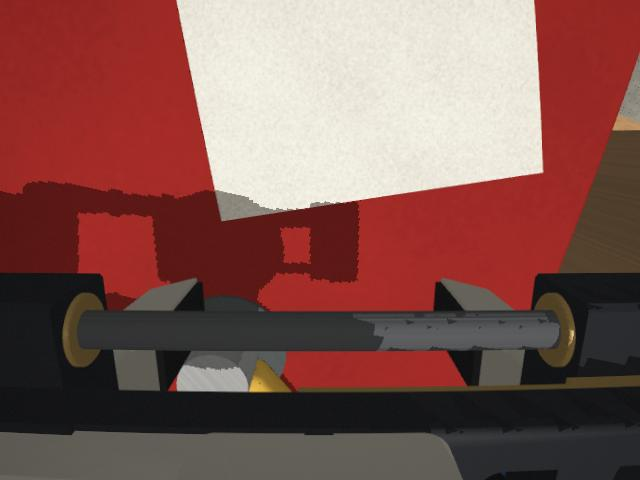

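The call was refused because every row needs all keys. The wrist view shows the paper, with the fingers at rows 280–390, so points 100 mm or more below the TCP (row < 240) are visible.

Call:
send_rows(
  rows=[
    {"x": 0.1,"y": -0.03,"z": 0,"ax": 0,"ay": 0,"az": 0,"jaw": 1},
    {"x": 0.25,"y": -0.08,"z": 0,"ax": 0,"ay": 0,"az": 0,"jaw": 1},
    {"x": 0.4,"y": -0.12,"z": 0,"ax": 0,"ay": 0,"az": 0,"jaw": 1},
    {"x": 0.5,"y": -0.15,"z": 0,"ax": 0,"ay": 0,"az": 0,"jaw": 1},
    {"x": 0.6,"y": -0.18,"z": 0,"ax": 0,"ay": 0,"az": 0,"jaw": 1},
    {"x": 0.7,"y": -0.21,"z": 0,"ax": 0,"ay": 0,"az": 0,"jaw": 1},
    {"x": 0.8,"y": -0.24,"z": 0,"ax": 0,"ay": 0,"az": 0,"jaw": 1},
    {"x": 0.9,"y": -0.27,"z": 0,"ax": 0,"ay": 0,"az": 0,"jaw": 1},
    {"x": 1,"y": -0.3,"z": 0,"ax": 0,"ay": 0,"az": 0,"jaw": 1},
    {"x": 1,"y": -0.3,"z": 0,"ax": 0,"ay": 0,"az": 0,"jaw": 1},
  ],
)

```text
time: 1.4
tool_pos: [308.6, -400.8, 226.7]
tcp_rot: [-3.141, -0.0, 0.249]
contact_force: [0.1, 0.7, -0.4]
grip_width: 92.0
finger_force: 0.0
```

Call:
send_rows(
  rows=[
    {"x": 0.1,"y": -0.03,"z": 0,"ax": 0,"ay": 0,"az": 0,"jaw": 1},
    {"x": 0.25,"y": -0.08,"z": 0,"ax": 0,"ay": 0,"az": 0,"jaw": 1},
    {"x": 0.4,"y": -0.12,"z": 0,"ax": 0,"ay": 0,"az": 0,"jaw": 1},
    {"x": 0.5,"y": -0.15,"z": 0,"ax": 0,"ay": 0,"az": 0,"jaw": 1},
    {"x": 0.6,"y": -0.18,"z": 0,"ax": 0,"ay": 0,"az": 0,"jaw": 1},
    {"x": 0.7,"y": -0.21,"z": 0,"ax": 0,"ay": 0,"az": 0,"jaw": 1},
    {"x": 0.8,"y": -0.24,"z": 0,"ax": 0,"ay": 0,"az": 0,"jaw": 1},
    {"x": 0.9,"y": -0.27,"z": 0,"ax": 0,"ay": 0,"az": 0,"jaw": 1},
    {"x": 1,"y": -0.3,"z": 0,"ax": 0,"ay": 0,"az": 0,"jaw": 1},
    {"x": 1,"y": -0.3,"z": 0,"ax": 0,"ay": 0,"az": 0,"jaw": 1},
  ],
)

```text
time: 2.65
tool_pos: [487.7, -294.6, 226.5]
tcp_rot: [-3.142, -0.0, 0.248]
contact_force: [0.5, 0.2, 0.1]
grip_width: 91.8
finger_force: 0.0
```

Call:
send_rows(
  rows=[
    {"x": 0.1,"y": -0.03,"z": 0,"ax": 0,"ay": 0,"az": 0,"jaw": 1},
    {"x": 0.2,"y": -0.06,"z": 0,"ax": 0,"ay": 0,"az": 0,"jaw": 1},
    {"x": 0.3,"y": -0.09,"z": 0,"ax": 0,"ay": 0,"az": 0,"jaw": 1},
    {"x": 0.35,"y": -0.11,"z": 0,"ax": 0,"ay": 0,"az": 0,"jaw": 1},
    {"x": 0.35,"y": -0.11,"z": 0,"ax": 0,"ay": 0,"az": 0,"jaw": 1},
    {"x": 0.35,"y": -0.11,"z": 0,"ax": 0,"ay": 0,"az": 0,"jaw": 1},
    {"x": 0.35,"y": -0.11,"z": 0,"ax": 0,"ay": 0,"az": 0,"jaw": 1},
    {"x": 0.35,"y": -0.11,"z": 0,"ax": 0,"ay": 0,"az": 0,"jaw": 1},
    {"x": 0.35,"y": -0.11,"z": 0,"ax": 0,"ay": 0,"az": 0,"jaw": 1},
    {"x": 0.35,"y": -0.11,"z": 0,"ax": 0,"ay": 0,"az": 0,"jaw": 1},
  ],
)

```text
time: 3.9
tool_pos: [549.0, -257.2, 226.8]
tcp_rot: [3.141, -0.0, 0.246]
contact_force: [1.1, -0.0, -0.9]
grip_width: 91.4
finger_force: 0.0
```

```bash
python3 - <<'E'
from h import *
o=bot.get_obs();print(o['time'],o['tool_pos'],o['tcp_rot'],o['joint_positions'])
p,d=save('wrist','w1'); W=cloud('wrist',d,o); np.save('pics/w1W.npy',W)
s=(W[...,2]>134)&(W[...,2]<146)
print(s.sum())
v,u=np.nonzero(s);print(u.min(),u.max(),v.min(),v.max(),cv2.minEnclosingCircle(W[s][:,:2].astype(np.float32)))
E
```

```text
3.9 [ 549.02176271 -257.22740154  226.78424775] [ 3.14143567e+00 -5.01623244e-05  2.45592934e-01] [-5.64457180e-01  4.93101668e-01  1.28581670e+00 -7.34896151e-05
  1.36252599e+00  7.60761406e-01]
4099
247 395 171 311 ((548.4044799804688, -258.988037109375), 44.67933654785156)
```

View pics/w1.png

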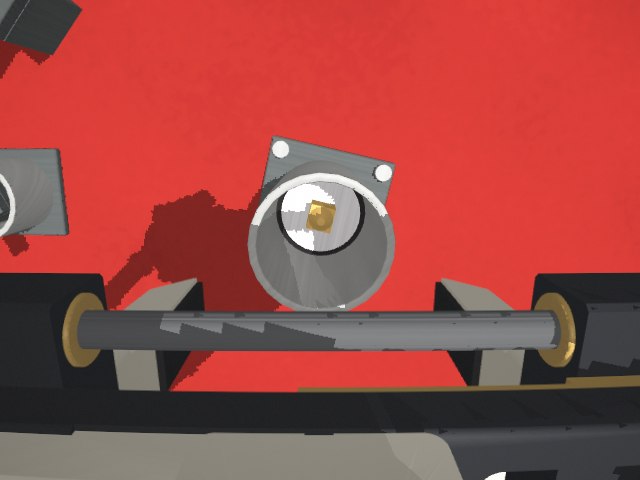

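The stem shows as a small brass square at pixel (321,217) inside the pipe, whose rim is centred near (321,243).

```bash
python3 - <<'E'
from h import *
z=np.load('pics/w1.npz');p=z['p'].astype(int);W=np.load('pics/w1W.npy')
s=np.zeros((480,640),bool);s[190:245,290:350]=((p[...,0]-p[...,2]>60)&(p[...,1]-p[...,2]>30))[190:245,290:350]
n,l,st,c=cv2.connectedComponentsWithStats(s.astype(np.uint8));k=1+st[1:,4].argmax();s=l==k
w=W[s];print(st[k],np.percentile(w[:,2],[1,10,50,90,99]))
cam=np.array(bot.camera_model('wrist')['T_tool_cam'])[:3,3]
R=Rn.from_euler('xyz',[3.1414,0,.2456]).as_matrix();C=R@cam+[549.02,-257.23,226.78]
for h in(50,):
    q=w[(w[:,2]>42)&(w[:,2]<68)]
    pl=C+(w-C)*((h-C[2])/(w[:,2]-C[2]))[:,None]
    print(h,cv2.minAreaRect(pl[:,:2].astype(np.float32)),cv2.minAreaRect(q[:,:2].astype(np.float32)))
    print('tip',w[w[:,2]>np.percentile(w[:,2],97)].mean(0))
b=cv2.resize(z['p'][185:250,285:355,::-1],None,fx=8,fy=8,interpolation=cv2.INTER_CUBIC);cv2.imwrite('pics/c1.png',b)
E
```

```text
[306 200  30  34 731] [nan nan nan nan nan]
50 ((550.3600463867188, -258.5956115722656), (23.64681053161621, 20.102718353271484), 0.6863942742347717) ((548.41162109375, -258.84808349609375), (20.242483139038086, 20.035856246948242), 0.7129426002502441)
tip [nan nan nan]<stdin>:12: RuntimeWarning: Mean of empty slice.
  ret = um.true_divide(
```

View pics/c1.png

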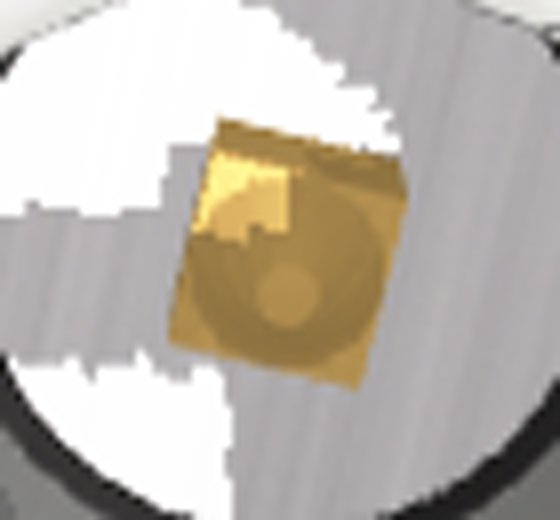

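The close-up shows the stem's flats square to the world axes (within about 1°) and the cone tip near pixel (321,222). Next I check the clearance to the neighbouring keys.

```bash
python3 - <<'E'
from h import *
for n,b in(('top',(295,90,345,170)),('top',(285,270,320,325)),('scene',(345,240,380,325)),('scene',(285,165,307,200))):
    a,t,c,e=b
    d=np.load(f'pics/{n}0.npz');w=cloud(n,d['d'])[t:e,a:c].reshape(-1,3);h=np.nanpercentile(w[:,2],97);q=w[w[:,2]>h-15]
    print(n,h,cv2.minAreaRect(q[:,:2].astype(np.float32)))
E
```

```text
top 246.75256386054187 ((655.8405151367188, 12.522281646728516), (26.04762840270996, 123.23606872558594), 63.61704635620117)
top 140.49362514692606 ((382.12335205078125, 46.82044219970703), (14.034490585327148, 67.46629333496094), 67.79730987548828)
scene 248.39174351205082 ((657.9345703125, 12.133525848388672), (24.924665451049805, 122.91595458984375), 63.95879364013672)
scene 142.15960477550607 ((384.4300842285156, 47.086761474609375), (13.873772621154785, 70.28031921386719), 68.60442352294922)
```

Call:
send_rows(
  rows=[
    {"x": 0.01,"y": -0.12,"z": 0,"ax": 0,"ay": 0,"az": 0,"jaw": 1},
    {"x": 0.02,"y": -0.25,"z": 0,"ax": 0,"ay": 0,"az": 0,"jaw": 1},
    {"x": 0.03,"y": -0.37,"z": 0,"ax": 0,"ay": 0,"az": 0,"jaw": 1},
    {"x": 0.04,"y": -0.5,"z": 0,"ax": 0,"ay": 0,"az": 0,"jaw": 1},
    {"x": 0.05,"y": -0.62,"z": 0,"ax": 0,"ay": 0,"az": 0,"jaw": 1},
    {"x": 0.06,"y": -0.72,"z": 0,"ax": 0,"ay": 0,"az": 0,"jaw": 1},
    {"x": 0.07,"y": -0.82,"z": 0,"ax": 0,"ay": 0,"az": 0,"jaw": 1},
    {"x": 0.08,"y": -0.91,"z": 0,"ax": 0,"ay": 0,"az": 0,"jaw": 1},
    {"x": 0.08,"y": -1,"z": 0,"ax": 0,"ay": 0,"az": 0,"jaw": 1},
    {"x": 0.08,"y": -1,"z": 0,"ax": 0,"ay": 0,"az": 0,"jaw": 1},
  ],
)

```text
time: 5.2
tool_pos: [515.7, -58.1, 226.8]
tcp_rot: [3.142, -0.0, 0.247]
contact_force: [0.1, -0.3, 0.5]
grip_width: 91.9
finger_force: 0.0
```

Call:
send_rows(
  rows=[
    {"x": 0,"y": -0.12,"z": 0,"ax": 0,"ay": 0,"az": -0.1,"jaw": 1},
    {"x": 0,"y": -0.24,"z": 0,"ax": 0,"ay": 0,"az": -0.22,"jaw": 1},
    {"x": 0,"y": -0.33,"z": 0,"ax": 0,"ay": 0,"az": -0.34,"jaw": 1},
    {"x": 0,"y": -0.38,"z": 0,"ax": 0,"ay": 0,"az": -0.42,"jaw": 1},
    {"x": 0,"y": -0.38,"z": 0,"ax": 0,"ay": 0,"az": -0.42,"jaw": 1},
    {"x": 0,"y": -0.38,"z": 0,"ax": 0,"ay": 0,"az": -0.42,"jaw": 1},
    {"x": 0,"y": -0.38,"z": 0,"ax": 0,"ay": 0,"az": -0.42,"jaw": 1},
    {"x": 0,"y": -0.38,"z": 0,"ax": 0,"ay": 0,"az": -0.42,"jaw": 1},
    {"x": 0,"y": -0.38,"z": 0,"ax": 0,"ay": 0,"az": -0.42,"jaw": 1},
    {"x": 0,"y": -0.38,"z": 0,"ax": 0,"ay": 0,"az": -0.42,"jaw": 1},
  ],
)

```text
time: 6.45
tool_pos: [497.5, 14.4, 226.7]
tcp_rot: [3.142, 0.0, 0.685]
contact_force: [-0.7, 0.3, 0.1]
grip_width: 91.8
finger_force: 0.0
```

Descend 68 mm (0.34) and close.

Call:
send_rows(
  rows=[
    {"x": 0,"y": 0,"z": 0.08,"ax": 0,"ay": 0,"az": 0,"jaw": 1},
    {"x": 0,"y": 0,"z": 0.18,"ax": 0,"ay": 0,"az": 0,"jaw": 1},
    {"x": 0,"y": 0,"z": 0.28,"ax": 0,"ay": 0,"az": 0,"jaw": 1},
    {"x": 0,"y": 0,"z": 0.34,"ax": 0,"ay": 0,"az": 0,"jaw": 1},
    {"x": 0,"y": 0,"z": 0.34,"ax": 0,"ay": 0,"az": 0,"jaw": 1},
    {"x": 0,"y": 0,"z": 0.34,"ax": 0,"ay": 0,"az": 0,"jaw": -0.3},
    {"x": 0,"y": 0,"z": 0.34,"ax": 0,"ay": 0,"az": 0,"jaw": -1},
    {"x": 0,"y": 0,"z": 0.34,"ax": 0,"ay": 0,"az": 0,"jaw": -1},
    {"x": 0,"y": 0,"z": 0.34,"ax": 0,"ay": 0,"az": 0,"jaw": -1},
    {"x": 0,"y": 0,"z": 0.34,"ax": 0,"ay": 0,"az": 0,"jaw": -1},
  ],
)

```text
time: 7.7
tool_pos: [497.5, 14.5, 158.8]
tcp_rot: [3.141, -0.0, 0.686]
contact_force: [0.2, 0.2, -0.3]
grip_width: 47.0
finger_force: 0.0
```

Call:
send_rows(
  rows=[
    {"x": 0,"y": 0,"z": 0,"ax": 0,"ay": 0,"az": 0,"jaw": -1},
    {"x": 0,"y": 0,"z": 0,"ax": 0,"ay": 0,"az": 0,"jaw": -1},
    {"x": 0,"y": 0,"z": 0,"ax": 0,"ay": 0,"az": 0,"jaw": -1},
    {"x": 0,"y": 0,"z": 0,"ax": 0,"ay": 0,"az": 0,"jaw": -1},
    {"x": 0,"y": 0,"z": 0,"ax": 0,"ay": 0,"az": 0,"jaw": -1},
    {"x": 0,"y": 0,"z": 0,"ax": 0,"ay": 0,"az": 0,"jaw": -1},
    {"x": 0,"y": 0,"z": 0,"ax": 0,"ay": 0,"az": 0,"jaw": -1},
    {"x": 0,"y": 0,"z": 0,"ax": 0,"ay": 0,"az": 0,"jaw": -1},
    {"x": 0,"y": 0,"z": 0,"ax": 0,"ay": 0,"az": 0,"jaw": -1},
    {"x": 0,"y": 0,"z": 0,"ax": 0,"ay": 0,"az": 0,"jaw": -1},
  ],
)

```text
time: 8.95
tool_pos: [497.5, 14.4, 158.7]
tcp_rot: [3.141, -0.0, 0.686]
contact_force: [1.6, -0.4, -0.6]
grip_width: 17.8
finger_force: 30.0
```

Call:
send_rows(
  rows=[
    {"x": 0,"y": 0,"z": -0.05,"ax": 0,"ay": 0,"az": 0,"jaw": -1},
    {"x": 0,"y": 0,"z": -0.12,"ax": 0,"ay": 0,"az": 0,"jaw": -1},
    {"x": 0,"y": 0,"z": -0.22,"ax": 0,"ay": 0,"az": 0,"jaw": -1},
    {"x": 0,"y": 0,"z": -0.32,"ax": 0,"ay": 0,"az": 0,"jaw": -1},
    {"x": 0,"y": 0,"z": -0.42,"ax": 0,"ay": 0,"az": 0,"jaw": -1},
    {"x": 0,"y": 0,"z": -0.52,"ax": 0,"ay": 0,"az": 0,"jaw": -1},
    {"x": 0,"y": 0,"z": -0.62,"ax": 0,"ay": 0,"az": 0,"jaw": -1},
    {"x": 0,"y": 0,"z": -0.7,"ax": 0,"ay": 0,"az": 0,"jaw": -1},
    {"x": 0,"y": 0,"z": -0.78,"ax": 0,"ay": 0,"az": 0,"jaw": -1},
    {"x": 0,"y": 0,"z": -0.78,"ax": 0,"ay": 0,"az": 0,"jaw": -1},
  ],
)

```text
time: 10.2
tool_pos: [497.7, 14.6, 316.4]
tcp_rot: [3.14, -0.002, 0.686]
contact_force: [-0.2, 0.5, -4.7]
grip_width: 18.0
finger_force: 30.0
```

```bash
python3 - <<'E'
from h import *
o=bot.get_obs();print(o['time'],o['tool_pos'],o['tcp_rot'],o['joint_positions'],o['grip_width'],o['finger_force'])
p,d=save('scene','s2'); W=cloud('scene',d); t,dt=save('top','t2');Wt=cloud('top',dt)
x,y,z=o['tool_pos'];out=[]
for w,n in((W,'scene'),(Wt,'top')):
    r=np.hypot(w[...,0]-x,w[...,1]-y)
    for a,b in((z-140,z-110),(z-100,z-50),(z-45,z-10)):
        s=(r<60)&(w[...,2]>a)&(w[...,2]<b);
        if s.sum(): print(n,a,s.sum(),w[s].mean(0))
E
```

```text
10.2 [497.74714803  14.57201756 316.36477296] [ 3.13951874e+00 -2.12971149e-03  6.85794446e-01] [-1.24840642e-01  2.33903212e-01  1.42807456e+00  1.14952547e-04
  1.47664441e+00  7.60152811e-01] 17.950665995902508 29.997946321964264
scene 176.36477295718998 256 [510.6902747    9.34731302 191.77638703]
scene 216.36477295718998 456 [503.9980667   13.12450068 229.41166107]
scene 271.36477295719 50 [505.82859766  17.39964539 287.59304125]
```

View pics/s2.png

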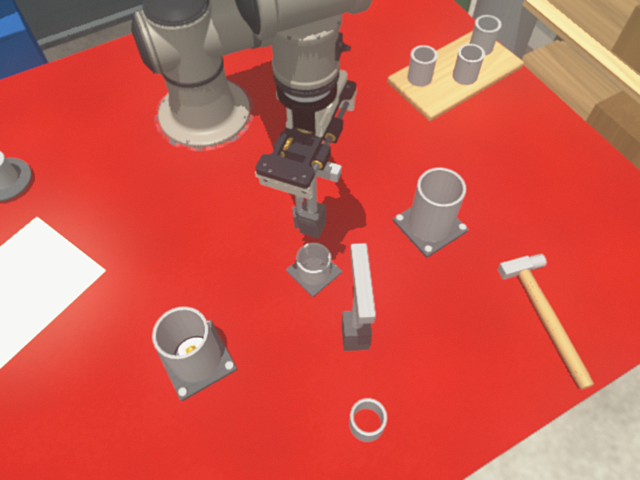

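The key is held upright above its stand, with the shaft at scene (310,200) and the socket at (310,222), and the stand is empty. Now I carry it to the pipe and turn it to yaw 90°.

Call:
send_rows(
  rows=[
    {"x": -0.04,"y": 0.07,"z": 0,"ax": 0,"ay": 0,"az": 0,"jaw": -1},
    {"x": -0.1,"y": 0.19,"z": 0,"ax": 0,"ay": 0,"az": 0,"jaw": -1},
    {"x": -0.18,"y": 0.32,"z": 0,"ax": 0,"ay": 0,"az": 0,"jaw": -1},
    {"x": -0.25,"y": 0.46,"z": 0,"ax": 0,"ay": 0,"az": 0,"jaw": -1},
    {"x": -0.33,"y": 0.6,"z": 0,"ax": 0,"ay": 0,"az": 0,"jaw": -1},
    {"x": -0.4,"y": 0.73,"z": 0,"ax": 0,"ay": 0,"az": 0,"jaw": -1},
    {"x": -0.46,"y": 0.84,"z": 0,"ax": 0,"ay": 0,"az": 0,"jaw": -1},
    {"x": -0.51,"y": 0.93,"z": 0,"ax": 0,"ay": 0,"az": 0,"jaw": -1},
    {"x": -0.55,"y": 1,"z": 0,"ax": 0,"ay": 0,"az": 0,"jaw": -1},
    {"x": -0.55,"y": 1,"z": 0,"ax": 0,"ay": 0,"az": 0,"jaw": -1},
  ],
)

```text
time: 11.55
tool_pos: [539.0, -210.9, 314.3]
tcp_rot: [-3.141, 0.0, 0.685]
contact_force: [0.2, 0.3, -4.2]
grip_width: 17.4
finger_force: 30.0
```

Call:
send_rows(
  rows=[
    {"x": -0.03,"y": 0.05,"z": 0,"ax": 0,"ay": 0,"az": -0.1,"jaw": -1},
    {"x": -0.06,"y": 0.11,"z": 0,"ax": 0,"ay": 0,"az": -0.22,"jaw": -1},
    {"x": -0.09,"y": 0.17,"z": 0,"ax": 0,"ay": 0,"az": -0.35,"jaw": -1},
    {"x": -0.12,"y": 0.22,"z": 0,"ax": 0,"ay": 0,"az": -0.48,"jaw": -1},
    {"x": -0.12,"y": 0.22,"z": 0,"ax": 0,"ay": 0,"az": -0.61,"jaw": -1},
    {"x": -0.12,"y": 0.22,"z": 0,"ax": 0,"ay": 0,"az": -0.73,"jaw": -1},
    {"x": -0.12,"y": 0.22,"z": 0,"ax": 0,"ay": 0,"az": -0.84,"jaw": -1},
    {"x": -0.12,"y": 0.22,"z": 0,"ax": 0,"ay": 0,"az": -0.84,"jaw": -1},
    {"x": -0.12,"y": 0.22,"z": 0,"ax": 0,"ay": 0,"az": -0.84,"jaw": -1},
    {"x": -0.12,"y": 0.22,"z": 0,"ax": 0,"ay": 0,"az": -0.84,"jaw": -1},
  ],
)

```text
time: 12.8
tool_pos: [548.3, -259.0, 314.8]
tcp_rot: [3.142, 0.0, 1.564]
contact_force: [-0.2, -0.0, -4.1]
grip_width: 17.8
finger_force: 30.0
```

```bash
python3 - <<'E'
from h import *
o=bot.get_obs();print(o['time'],o['tool_pos'],o['tcp_rot'],o['joint_positions'],o['grip_width'],o['contact_force'])
p,d=save('scene','s3'); W=cloud('scene',d)
x,y,z=o['tool_pos']
r=np.hypot(W[...,0]-x,W[...,1]-y)
for a,b in((z-145,z-112),(z-100,z-70),(z-70,z-45)):
    s=(r<40)&(W[...,2]>a)&(W[...,2]<b);print(s.sum(),W[s].mean(0))
s=(r<40)&(W[...,2]>z-148)&(W[...,2]<z-112);print(cv2.minAreaRect(W[s][:,:2].astype(np.float32)))
E
```

```text
12.8 [ 548.27357759 -258.96448211  314.78689471] [3.14150889e+00 4.53523647e-05 1.56436772e+00] [-5.67603084e-01  4.53387117e-01  1.11369572e+00  6.18055039e-06
  1.57441476e+00 -5.61174458e-01] 17.833484717379992 [-0.17839897 -0.0076939  -4.06905623]
237 [ 565.14582512 -255.58728984  186.20731161]
285 [ 559.24568908 -256.71804086  220.87784226]
0 [nan nan nan]
((560.9790649414062, -250.26031494140625), (21.339601516723633, 43.471961975097656), 36.31658172607422)<stdin>:7: RuntimeWarning: Mean of empty slice.
  ret = um.true_divide(
```

```bash
python3 - <<'E'
from h import *
z=np.load('pics/s3.npz');W=cloud('scene',z['d'])
r=np.hypot(W[...,0]-548,W[...,1]+259)
for a in range(140,260,8):
    s=(r<45)&(W[...,2]>a)&(W[...,2]<a+8);q=W[s]
    if len(q)>5: print(a,len(q),q.min(0)[:2].round(1),q.max(0)[:2].round(1),np.median(q,0).round(1))
b=cv2.resize(z['p'][200:400,110:290,::-1],None,fx=3,fy=3);cv2.imwrite('pics/c3.png',b)
E
```

```text
140 317 [ 511. -301.] [ 592.9 -214.6] [ 556.9 -262.3  141.7]
164 36 [ 563.1 -273.7] [ 567.  -239.3] [ 565.7 -255.6  169.4]
172 56 [ 557.5 -273.2] [ 567.5 -239.2] [ 565.8 -256.1  176.1]
180 57 [ 554.3 -273.8] [ 567.2 -239.1] [ 565.8 -256.7  184. ]
188 60 [ 539.9 -273.8] [ 567.1 -239.1] [ 565.6 -255.6  191.5]
196 58 [ 539.5 -273.4] [ 567.5 -239.1] [ 565.8 -255.4  199.9]
204 60 [ 564.1 -273.9] [ 567. -240.] [ 565.6 -258.5  207.7]
212 114 [ 548.5 -274.1] [ 566.9 -239.3] [ 564.7 -256.4  218. ]
220 184 [ 549.2 -273.5] [ 566.3 -239.2] [ 558.  -256.1  221.6]
228 8 [ 554.2 -260.5] [ 556.7 -251.2] [ 555.5 -256.8  229.6]
```

View pics/c3.png

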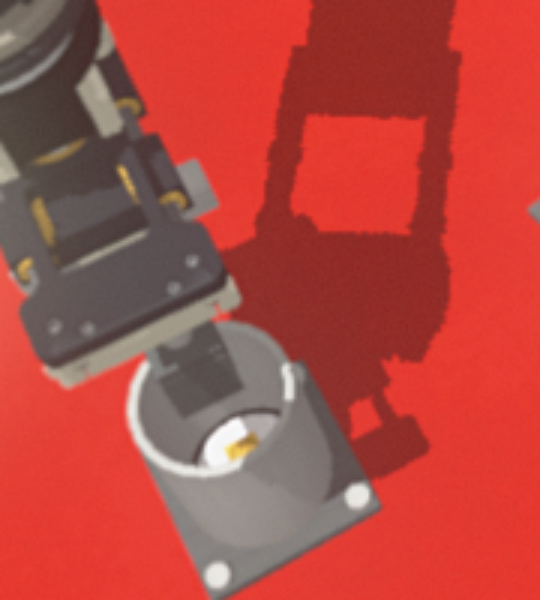

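The crop shows the key hanging vertical above the pipe, its socket at crop (200,375) and square to the stem at (240,445). The offset is about 2 mm, inside what the cone can take up, so I lower it.

Call:
send_rows(
  rows=[
    {"x": -0.005,"y": 0.007,"z": 0.03,"ax": 0,"ay": 0,"az": 0,"jaw": -1},
    {"x": -0.005,"y": 0.007,"z": 0.09,"ax": 0,"ay": 0,"az": 0,"jaw": -1},
    {"x": -0.005,"y": 0.007,"z": 0.16,"ax": 0,"ay": 0,"az": 0,"jaw": -1},
    {"x": -0.005,"y": 0.007,"z": 0.23,"ax": 0,"ay": 0,"az": 0,"jaw": -1},
    {"x": -0.005,"y": 0.007,"z": 0.3,"ax": 0,"ay": 0,"az": 0,"jaw": -1},
    {"x": -0.005,"y": 0.007,"z": 0.37,"ax": 0,"ay": 0,"az": 0,"jaw": -1},
    {"x": -0.005,"y": 0.007,"z": 0.43,"ax": 0,"ay": 0,"az": 0,"jaw": -1},
    {"x": -0.005,"y": 0.007,"z": 0.48,"ax": 0,"ay": 0,"az": 0,"jaw": -1},
    {"x": -0.005,"y": 0.007,"z": 0.5,"ax": 0,"ay": 0,"az": 0,"jaw": -1},
    {"x": -0.005,"y": 0.007,"z": 0.5,"ax": 0,"ay": 0,"az": 0,"jaw": -1},
  ],
)

```text
time: 14.1
tool_pos: [549.6, -260.3, 214.6]
tcp_rot: [-3.142, 0.0, 1.565]
contact_force: [-0.4, 0.5, -3.7]
grip_width: 17.6
finger_force: 30.0
```

Call:
send_rows(
  rows=[
    {"x": 0,"y": 0,"z": 0.01,"ax": 0,"ay": 0,"az": 0,"jaw": -1},
    {"x": 0,"y": 0,"z": 0.02,"ax": 0,"ay": 0,"az": 0,"jaw": -1},
    {"x": 0,"y": 0,"z": 0.03,"ax": 0,"ay": 0,"az": 0,"jaw": -1},
    {"x": 0,"y": 0,"z": 0.04,"ax": 0,"ay": 0,"az": 0,"jaw": -1},
    {"x": 0,"y": 0,"z": 0.05,"ax": 0,"ay": 0,"az": 0,"jaw": -1},
    {"x": 0,"y": 0,"z": 0.06,"ax": 0,"ay": 0,"az": 0,"jaw": -1},
    {"x": 0,"y": 0,"z": 0.07,"ax": 0,"ay": 0,"az": 0,"jaw": -1},
    {"x": 0,"y": 0,"z": 0.08,"ax": 0,"ay": 0,"az": 0,"jaw": -1},
    {"x": 0,"y": 0,"z": 0.09,"ax": 0,"ay": 0,"az": 0,"jaw": -1},
    {"x": 0,"y": 0,"z": 0.1,"ax": 0,"ay": 0,"az": 0,"jaw": -1},
  ],
)

```text
time: 15.35
tool_pos: [549.6, -260.3, 194.6]
tcp_rot: [-3.142, 0.0, 1.565]
contact_force: [-0.1, -0.7, -4.1]
grip_width: 17.8
finger_force: 30.0
```

Call:
send_rows(
  rows=[
    {"x": 0,"y": 0,"z": 0.01,"ax": 0,"ay": 0,"az": 0,"jaw": -1},
    {"x": 0,"y": 0,"z": 0.02,"ax": 0,"ay": 0,"az": 0,"jaw": -1},
    {"x": 0,"y": 0,"z": 0.03,"ax": 0,"ay": 0,"az": 0,"jaw": -1},
    {"x": 0,"y": 0,"z": 0.04,"ax": 0,"ay": 0,"az": 0,"jaw": -1},
    {"x": 0,"y": 0,"z": 0.05,"ax": 0,"ay": 0,"az": 0,"jaw": -1},
    {"x": 0,"y": 0,"z": 0.06,"ax": 0,"ay": 0,"az": 0,"jaw": -1},
    {"x": 0,"y": 0,"z": 0.07,"ax": 0,"ay": 0,"az": 0,"jaw": -1},
    {"x": 0,"y": 0,"z": 0.08,"ax": 0,"ay": 0,"az": 0,"jaw": -1},
    {"x": 0,"y": 0,"z": 0.09,"ax": 0,"ay": 0,"az": 0,"jaw": -1},
    {"x": 0,"y": 0,"z": 0.09,"ax": 0,"ay": 0,"az": 0,"jaw": -1},
  ],
)

```text
time: 16.6
tool_pos: [549.5, -260.2, 176.5]
tcp_rot: [-3.141, -0.0, 1.565]
contact_force: [0.1, -0.4, -5.0]
grip_width: 17.8
finger_force: 30.0
```

Seated: the bar is about 133 mm above the tip. Turning clockwise, 45° then 30°.

Call:
send_rows(
  rows=[
    {"x": 0,"y": 0,"z": 0,"ax": 0,"ay": 0,"az": 0.04,"jaw": -1},
    {"x": 0,"y": 0,"z": 0,"ax": 0,"ay": 0,"az": 0.12,"jaw": -1},
    {"x": 0,"y": 0,"z": 0,"ax": 0,"ay": 0,"az": 0.21,"jaw": -1},
    {"x": 0,"y": 0,"z": 0,"ax": 0,"ay": 0,"az": 0.3,"jaw": -1},
    {"x": 0,"y": 0,"z": 0,"ax": 0,"ay": 0,"az": 0.39,"jaw": -1},
    {"x": 0,"y": 0,"z": 0,"ax": 0,"ay": 0,"az": 0.48,"jaw": -1},
    {"x": 0,"y": 0,"z": 0,"ax": 0,"ay": 0,"az": 0.57,"jaw": -1},
    {"x": 0,"y": 0,"z": 0,"ax": 0,"ay": 0,"az": 0.65,"jaw": -1},
    {"x": 0,"y": 0,"z": 0,"ax": 0,"ay": 0,"az": 0.72,"jaw": -1},
    {"x": 0,"y": 0,"z": 0,"ax": 0,"ay": 0,"az": 0.75,"jaw": -1},
  ],
)

```text
time: 17.85
tool_pos: [549.3, -259.8, 176.7]
tcp_rot: [-3.14, 0.0, 0.779]
contact_force: [-1.3, 1.6, -2.8]
grip_width: 17.9
finger_force: 30.0
```

Call:
send_rows(
  rows=[
    {"x": 0,"y": 0,"z": 0,"ax": 0,"ay": 0,"az": 0.04,"jaw": -1},
    {"x": 0,"y": 0,"z": 0,"ax": 0,"ay": 0,"az": 0.1,"jaw": -1},
    {"x": 0,"y": 0,"z": 0,"ax": 0,"ay": 0,"az": 0.17,"jaw": -1},
    {"x": 0,"y": 0,"z": 0,"ax": 0,"ay": 0,"az": 0.24,"jaw": -1},
    {"x": 0,"y": 0,"z": 0,"ax": 0,"ay": 0,"az": 0.31,"jaw": -1},
    {"x": 0,"y": 0,"z": 0,"ax": 0,"ay": 0,"az": 0.38,"jaw": -1},
    {"x": 0,"y": 0,"z": 0,"ax": 0,"ay": 0,"az": 0.44,"jaw": -1},
    {"x": 0,"y": 0,"z": 0,"ax": 0,"ay": 0,"az": 0.5,"jaw": -1},
    {"x": 0,"y": 0,"z": 0,"ax": 0,"ay": 0,"az": 0.5,"jaw": -1},
    {"x": 0,"y": 0,"z": 0,"ax": 0,"ay": 0,"az": 0.5,"jaw": -1},
  ],
)

```text
time: 19.1
tool_pos: [549.5, -259.8, 176.6]
tcp_rot: [-3.141, 0.0, 0.258]
contact_force: [-0.7, 2.9, -3.1]
grip_width: 17.9
finger_force: 30.0
```

```bash
python3 - <<'E'
from h import *
o=bot.get_obs();print(o['time'],o['tool_pos'],o['tcp_rot'],o['moment'],o['contact_force'],o['grip_width'])
p,d=save('wrist','w4');W=cloud('wrist',d,o)
E
```

```text
19.1 [ 549.46233971 -259.80960893  176.64136237] [-3.14065871e+00  2.37797392e-04  2.57669013e-01] [0.95247167 0.43262998 0.06659599] [-0.67979536  2.94044291 -3.09775567] 17.881341249597135
```

View pics/w4.png

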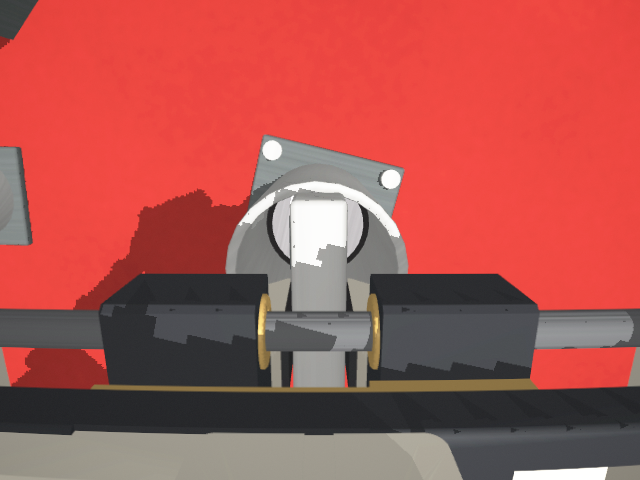

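The bar is still straight between the pads at (320,250), seated in the pipe. Now release and back off upward.

Call:
send_rows(
  rows=[
    {"x": 0,"y": 0,"z": 0,"ax": 0,"ay": 0,"az": 0,"jaw": -0.5},
    {"x": 0,"y": 0,"z": 0,"ax": 0,"ay": 0,"az": 0,"jaw": 0},
    {"x": 0,"y": 0,"z": 0,"ax": 0,"ay": 0,"az": 0,"jaw": 0.5},
    {"x": 0,"y": 0,"z": 0,"ax": 0,"ay": 0,"az": 0,"jaw": 1},
    {"x": 0,"y": 0,"z": 0,"ax": 0,"ay": 0,"az": 0,"jaw": 1},
    {"x": 0,"y": 0,"z": 0,"ax": 0,"ay": 0,"az": 0,"jaw": 1},
    {"x": 0,"y": 0,"z": 0,"ax": 0,"ay": 0,"az": 0,"jaw": 1},
    {"x": 0,"y": 0,"z": 0,"ax": 0,"ay": 0,"az": 0,"jaw": 1},
    {"x": 0,"y": 0,"z": 0,"ax": 0,"ay": 0,"az": 0,"jaw": 1},
    {"x": 0,"y": 0,"z": 0,"ax": 0,"ay": 0,"az": 0,"jaw": 1},
  ],
)

```text
time: 20.4
tool_pos: [549.6, -260.3, 176.7]
tcp_rot: [3.142, 0.0, 0.256]
contact_force: [-0.3, 0.5, 0.0]
grip_width: 91.2
finger_force: 0.0
```

Call:
send_rows(
  rows=[
    {"x": 0,"y": 0,"z": -0.03,"ax": 0,"ay": 0,"az": 0,"jaw": 1},
    {"x": 0,"y": 0,"z": -0.09,"ax": 0,"ay": 0,"az": 0,"jaw": 1},
    {"x": 0,"y": 0,"z": -0.16,"ax": 0,"ay": 0,"az": 0,"jaw": 1},
    {"x": 0,"y": 0,"z": -0.24,"ax": 0,"ay": 0,"az": 0,"jaw": 1},
    {"x": 0,"y": 0,"z": -0.32,"ax": 0,"ay": 0,"az": 0,"jaw": 1},
    {"x": 0,"y": 0,"z": -0.4,"ax": 0,"ay": 0,"az": 0,"jaw": 1},
    {"x": 0,"y": 0,"z": -0.48,"ax": 0,"ay": 0,"az": 0,"jaw": 1},
    {"x": 0,"y": 0,"z": -0.55,"ax": 0,"ay": 0,"az": 0,"jaw": 1},
    {"x": 0,"y": 0,"z": -0.6,"ax": 0,"ay": 0,"az": 0,"jaw": 1},
    {"x": 0,"y": 0,"z": -0.6,"ax": 0,"ay": 0,"az": 0,"jaw": 1},
  ],
)

```text
time: 21.65
tool_pos: [549.8, -260.4, 297.6]
tcp_rot: [3.14, -0.001, 0.256]
contact_force: [-0.0, -0.4, -0.2]
grip_width: 92.0
finger_force: 0.0
```

```bash
python3 - <<'E'
from h import *
o=bot.get_obs();print(o['time'],o['tool_pos'],o['grip_width'],o['contact_force'])
for n in('scene','wrist'):
    p,d=save(n,n+'5');W=cloud(n,d,o)
    r=np.hypot(W[...,0]-549,W[...,1]+259)
    s=(r<60)&(W[...,2]>180)&(W[...,2]<215);q=W[s]
    if len(q)<5: print(n,len(q)); continue
    t=q[q[:,2]>np.median(q[:,2])-3]
    A=np.linalg.lstsq(np.c_[t[:,:2]-[549,-259],np.ones(len(t))],t[:,2],rcond=None)[0]
    print(n,len(q),np.percentile(q[:,2],[5,50,95]),cv2.minAreaRect(t[:,:2].astype(np.float32)),A)
E
```

```text
21.65 [ 549.84718534 -260.39263194  297.55961074] 92.00416431365373 [-0.03226837 -0.4146968  -0.16761829]
scene 759 [192.63049774 205.29572538 207.75684706] ((550.5416870117188, -257.2672424316406), (90.99211883544922, 17.630752563476562), 16.613405227661133) [-2.09703294e-03  9.11138417e-03  2.05557445e+02]
wrist 4202 [202.10263597 203.5496653  204.67479012] ((549.066650390625, -259.0160827636719), (89.56834411621094, 18.011554718017578), 16.54554557800293) [-2.48247552e-03  2.73512290e-03  2.03519767e+02]
```

View pics/wrist5.png

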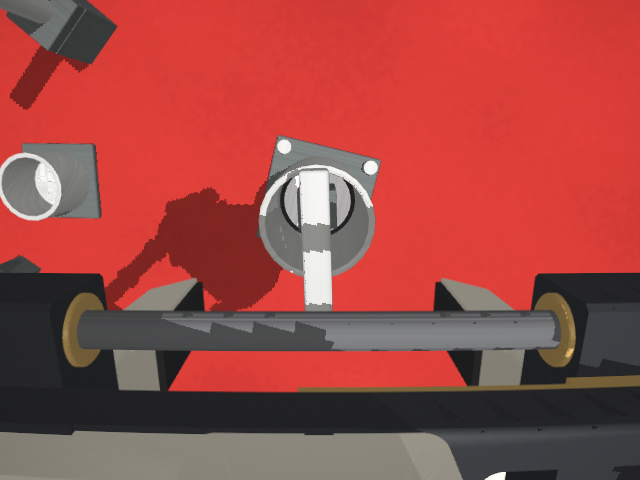

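The key stands level on the stem at image (316,240), its bar top at z ≈ 204, so the bar centre is 132 mm above the tip. It has turned about 73°, which puts the stem at about 0.98 rad.

```bash
python3 -c "
from plant import bot
print(bot.close_job())"
```

```text
the job is handed in; nothing more can be done
None
```

I handed the job in at about 22 s: the key is standing upright and let go on the stem, fully seated (bar centre about 132 mm above the tip), and the stem is turned to about 0.98 rad, worked out from the key's 73° turn less the 17° play; the hand-in gave no verdict.

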